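# Bring the red glue round on the bench carousel

## Task

Turn the glue carousel by pushing with a fingertip against one of its arms' upright paddles, from one side only and without pinching it, until the red-capped bottle stands at the yellow arrow, in line with it. Either way round will do, and you may push more than once. Do not touch any of the bottles, leave all four standing in their cups, and leave everything else on the bench where it is.

Things in the scene. Friction and masses are not known exactly. Their poses are not given: they have to be found in the camera images.
- glue_red: white glue bottle with RED cap and label, 35 mm across, 85 mm tall, loose, standing upright in one of the four grey cups of the carousel (which cup differs from start to start); origin at the centre of its underside, z up; its cap top is about 119 mm above the table. Not to be touched
- glue_blue: white glue bottle with BLUE cap and label, 35 mm across, 85 mm tall, loose, standing upright in one of the four grey cups of the carousel (which cup differs from start to start); origin at the centre of its underside, z up; its cap top is about 119 mm above the table. Not to be touched
- glue_green: white glue bottle with GREEN cap and label, 35 mm across, 85 mm tall, loose, standing upright in one of the four grey cups of the carousel (which cup differs from start to start); origin at the centre of its underside, z up; its cap top is about 119 mm above the table. Not to be touched
- glue_black: white glue bottle with BLACK cap and label, 35 mm across, 85 mm tall, loose, standing upright in one of the four grey cups of the carousel (which cup differs from start to start); origin at the centre of its underside, z up; its cap top is about 119 mm above the table. Not to be touched
- hub (a point): point on the carousel's upright turning axis, 96 mm above the table (top of the black centre knob). Four grey cups (47 mm across, rim 54 mm above the table) hold the bottles at 85 mm from the axis, 90 degrees apart. The wheel turns either way without end and stays where it is left: stiff bearing, about 1 to 2 N to push at an arm's end, no spring, hardly any coasting
- arm0 (a point): middle of the upright paddle at the end of an arm, 130 mm from the axis, 95 mm above the table. Four arms, 90 degrees apart, midway between the cups, numbered anticlockwise from above. Paddle: stands radially, 115 to 145 mm from the axis, 16 mm thick, 52 to 126 mm above the table; the arm bar at its foot is 12 mm wide, 53 to 63 mm above the table
- arm1 (a point): middle of the upright paddle at the end of an arm, 130 mm from the axis, 95 mm above the table. Four arms, 90 degrees apart, midway between the cups, numbered anticlockwise from above. Paddle: stands radially, 115 to 145 mm from the axis, 16 mm thick, 52 to 126 mm above the table; the arm bar at its foot is 12 mm wide, 53 to 63 mm above the table
- arm2 (a point): middle of the upright paddle at the end of an arm, 130 mm from the axis, 95 mm above the table. Four arms, 90 degrees apart, midway between the cups, numbered anticlockwise from above. Paddle: stands radially, 115 to 145 mm from the axis, 16 mm thick, 52 to 126 mm above the table; the arm bar at its foot is 12 mm wide, 53 to 63 mm above the table
- arm3 (a point): middle of the upright paddle at the end of an arm, 130 mm from the axis, 95 mm above the table. Four arms, 90 degrees apart, midway between the cups, numbered anticlockwise from above. Paddle: stands radially, 115 to 145 mm from the axis, 16 mm thick, 52 to 126 mm above the table; the arm bar at its foot is 12 mm wide, 53 to 63 mm above the table
- ccw_faces: the orange halves of all four paddles (the side that leads when the wheel turns anticlockwise seen from above; push on it to turn clockwise). Origin on the turning axis, 16 mm above the table; turns with the wheel
- cw_faces: the black halves of all four paddles (the other side; push on it to turn the wheel anticlockwise seen from above). Same origin; 5 mm lower and 4 mm shorter outward than the orange halves
- arrow_spot (a point): point 85 mm from the turning axis on the mid-line of the yellow arrow, 30 mm above the table: the axis of a bottle that stands exactly at the arrow passes through it. Does not turn with the wheel
- arrow_base (a point): the base of the arrow head, 165 mm from the axis, 6 mm above the table. The flat yellow arrow, 6 mm thick, lies on the table as part of the carousel's fixed foot; its head (53 mm wide at the base) points inward at the wheel, its mid-line runs from the axis through this point. Does not turn
- cup: bystander: white cup, 76 mm across, 75 mm tall; origin at the centre of its underside
- oil: bystander: amber bottle with blue cap, 60 mm across, 160 mm tall; origin at the centre of its underside
- screwdriver: bystander: yellow-handled screwdriver lying on the table, about 200 mm long; origin under its middle
- carton: bystander: small cardboard box 90 x 60 x 45 mm; origin at the centre of its underside
- can: bystander: red can with white label, 60 mm across, 140 mm tall; origin at the centre of its underside

How it is judged:
On the way:
1. the gripper pushes on a paddle of the carousel (a finger, or the outside of one) ((contact force between any of ccw_faces, cw_faces and the fingers above 0.3 N or contact force between any of ccw_faces, cw_faces and the arm above 0.3 N)), for 0.02 s.
At the end, for the whole second after the job is handed in: the red-capped bottle's axis is within 10 mm (about 7 degrees of turn) of the arrow's mid-line point, at rest; all four bottles stand upright in their cups (within 0.15 rad), and no bystander has moved more than 20 mm (horizontal distance between glue_red and arrow_spot below 0.01 m and linear speed of glue_red below 0.01 m/s and angle between each of glue_red, glue_blue, glue_green, glue_black's own z axis and vertical below 0.15 rad and height (world z) of glue_red between 0.028 and 0.042 m and height (world z) of glue_blue between 0.028 and 0.042 m and height (world z) of glue_green between 0.028 and 0.042 m and height (world z) of glue_black between 0.028 and 0.042 m and distance of each of cup, oil, screwdriver, carton, can from where it was at the start of the episode below 0.02 m); the robot touches nothing.
It fails at once if a glue bottle is touched by the robot (contact force between any of glue_red, glue_blue, glue_green, glue_black and the fingers above 0.5 N or contact force between any of glue_red, glue_blue, glue_green, glue_black and the arm above 0.5 N).
It fails at once if a glue bottle is lifted out of its cup or tipped (height (world z) of any of glue_red, glue_blue, glue_green, glue_black above 0.05 m or angle between any of glue_red, glue_blue, glue_green, glue_black's own z axis and vertical above 0.35 rad).
It fails at once if a paddle is pinched (fingers press on both its sides at once) (contact force between each of ccw_faces, cw_faces and the fingers above 0.5 N).
It fails at once if another thing on the bench is moved more than 20 mm (distance of any of cup, oil, screwdriver, carton, can from where it was at the start of the episode above 0.02 m).
It also fails if it takes over 48 s, if anything falls off the work surface, if the arm or the gripper's body presses on something with over 40 N, if the wrist force passes 120 N, or if a joint passes its speed limit or range.

## Robot

A 6-joint arm with a two-finger parallel gripper is mounted at the origin on the work surface. World frame = base frame: x ahead of the robot, y to its left, z up, the work surface at z = 0. Lengths are in m, angles in rad, forces in N, time in s.
With the tool pointing down it reaches from about 0.375 to 0.9 m from the base axis. Payload 3.1 kg.
Tool frame: the origin (TCP) lies at the very end of the fingers, on their centre line; the grasp point (between the pads) lies 19 mm behind it; z points along the fingers, y is the line along which they close (so a half turn about z gives the same grasp; the last joint's range is limited). The gripper opens to 85 mm and grips with 20 to 120 N. Pads are 22 mm wide; open, the fingers measure 114 mm over their backs; the gripper's body (76 mm by 85 mm) begins 54 mm behind the grasp point. The pads swing forward as they close: fully open they stand 13 mm farther back than shut.
Start: joints at [0.993, 0.527, 1.433, -0, 1.181, -0.178], TCP at [0.243, 0.576, 0.231] pointing down, gripper open.
Joint ranges: [-3.08, 3.08], [-0.75, 2.2], [0.22, 2.44], [-1.43, 4.57], [0, 2.65], [-2.85, 2.85]. Speed limits (rad/s): [2.79, 2.79, 3.14, 3.14, 3.14, 3.14].

## Interface

Orientations are given as a unit quaternion [w, x, y, z].
In Python, from rig import sensors, viewer, ctrl, finder gives the robot as it stands.
- The arm moves only by the tool play_rows, never from a script. Its argument "rows" is a list of rows, each a list of 2 entries, a list of its own where there are three numbers: the shift along the tool's x, y, z in mm, then the turn about the tool's z in degrees. A call has 1 to 10 rows; each row shifts and turns the commanded pose from where the row before left it, along the tool's axes as they then stand; what a row does not reach is not made up. A row lasts 1/12 s, in which the tool goes at most 41.7 mm and 7.16 degrees, less where a joint would pass 70% of its speed; a pose out of reach is approached as far as the arm can. A call with a gripper value outside its range is refused whole. "grip" is the closure, from 0 (fully open) to 1 (shut), set as the call begins (left out, the last holds). The fingers move at their own pace and stop on an object; "squeeze" is the grip in N (left out, the last holds). Time passes only in rows, so rows that do not move let the fingers close. It gives the time, the measured TCP pose, the force, the opening and the grip force at its end, in the units of the state.
- sensors.read_state(): the state, without advancing time (a new reading comes with each control period).
- viewer.grab_frame(name): name is "scene" or "top" or "wrist"; returns (picture, depth): 480x640x3 uint8, red, green, blue; 480x640 float32, m along the optical axis (not along the pixel's ray), 0 where there is no reading.
- viewer.get_calibration(name): a dict with "vertical_fov" (degrees; the focal length in pixels is half the picture's height over the tangent of half this angle, whatever the lens; pixels are square), "cx", "cy" (the principal point, pixels), "extrinsics" (4x4, takes a point from camera to world coordinates); the wrist camera has in their place "mount" (4x4, takes a point from camera to tool coordinates, whose origin is the TCP and whose axes are the flange's). Camera axes: x right, y up, looking along -z (the intrinsics and any distortion apply to the point x, -y, -z); pixel columns grow to the right and rows downward; lengths in m; the calibration is good to about 2 mm. A picture is of the moment at which its call begins: read the wrist's pose just before it. get_calibration takes no time and is no camera call.
- ctrl.job_done(): hands the job in; it is judged then, once.
Trained networks look in the newest picture that a camera, given by its name, has taken for a name from the list of things; names that differ only in an ending like _2 or _b are one class to them, and where a whole thing is asked for, a point or a joint stands for the part that bears it (a point fixed in the world has none). Each returns a list of dicts, best first, with "p" (0 to 1); they miss things now and then, are a little off and sometimes report something else, mostly with a low value. They report only what shows in the picture. A call takes as long as a camera call.
- finder.search_frame(camera, target): "extent" ([left, top, width, height] in pixels, round what is visible of it).
- finder.trace(camera, target): "mask" (480x640 bool, what is visible of it) and "extent" ([left, top, width, height] in pixels, round what is visible of it).
- finder.spot_point(camera, target): "point" ([column, row] in pixels: a listed point, or the origin of a listed thing).
The state is a dict: "time_s": time; "qpos": joint angles; "qvel": joint speeds; "effort": joint torques, N m; "eef_pos": TCP position; "ee_rot": TCP orientation; "force": force on the tool from outside, world axes, zero at the start; "ft_torque": the same for the moment, N m; "gripper_width": opening from 0.0 (shut) to 1.0 (fully open); "finger_force": force on a finger pad.
Only numpy, scipy, OpenCV 4.12 (cv2) and the standard library are available. Lean on these libraries where they do the work, as an engineer would, in place of code of your own. Each camera call takes 0.05 s, during which the arm holds its last target. There are 200 camera calls.

## Working session

There is one attempt and no reset: what is moved stays moved. The work goes in short steps, Python scripts to look and compute and a tool call to move; the robot and the scene stay as the last step left them, time stands still between calls to the robot, and variables do not carry over. Pictures are saved under pics/ and viewed, at most 10 in all, crops included, and the job is handed in when it is done.

Besides the shell and the picture viewer there is one more tool, called after "Call:" by a JSON object that holds its "api" and its "payload", one argument or row to a line. play_rows: Moves the arm, as the interface text tells. Its arguments: {"type":"object","properties":{"rows":{"type":"array"},"grip":{"type":"number"},"squeeze":{"type":"number"}},"required":["rows"]}

```bash
mkdir -p pics; cat > h.py <<'E'
import numpy as np, cv2
from rig import sensors, viewer, ctrl, finder
def ray(cam,px):
    c=viewer.get_calibration(cam); f=240/np.tan(np.radians(c["vertical_fov"])/2)
    d=np.array([(px[0]-c["cx"])/f,-(px[1]-c["cy"])/f,-1.]); T=np.array(c["extrinsics"])
    return T[:3,3],T[:3,:3]@d
def at_z(cam,px,z):
    o,d=ray(cam,px); return o+d*(z-o[2])/d[2]
E
python3 - <<'E'
from h import *
for n in("top","scene"):
    p,d=viewer.grab_frame(n); cv2.imwrite(f"pics/{n}0.png",p[:,:,::-1])
    c=viewer.get_calibration(n); print(n,{k:np.round(v,3).tolist() for k,v in c.items() if not isinstance(v,str)})
    for t,z in(("hub",.096),("arm0",.095),("arm1",.095),("arm2",.095),("arm3",.095),("arrow_spot",.03),("arrow_base",.006),("glue_red",.034),("cup",0),("oil",0),("screwdriver",0),("carton",0),("can",0)):
        print(t,[(round(r["p"],2),np.round(r["point"]).tolist(),at_z(n,r["point"],z).round(3)[:2].tolist()) for r in finder.spot_point(n,t)[:2]])
print(sensors.read_state())
E
```

```text
top {'vertical_fov': 51.514, 'cx': 325.312, 'cy': 247.796, 'extrinsics': [[-0.008, 0.996, -0.087, 0.431], [-1.0, -0.009, -0.012, -0.036], [-0.012, 0.086, 0.996, 1.315], [0.0, 0.0, 0.0, 1.0]]}
hub [(0.68, [362.0, 244.0], [0.544, -0.111])]
arm0 [(0.92, [343.0, 294.0], [0.422, -0.064]), (0.89, [373.0, 192.0], [0.675, -0.141])]
arm1 [(0.92, [343.0, 294.0], [0.422, -0.064]), (0.89, [373.0, 192.0], [0.675, -0.141])]
arm2 [(0.92, [343.0, 294.0], [0.422, -0.064]), (0.89, [373.0, 192.0], [0.675, -0.141])]
arm3 [(0.92, [343.0, 294.0], [0.422, -0.064]), (0.89, [373.0, 192.0], [0.675, -0.141])]
arrow_spot [(0.7, [362.0, 243.0], [0.555, -0.115]), (0.6, [359.0, 213.0], [0.633, -0.109])]
arrow_base [(0.72, [361.0, 182.0], [0.72, -0.116])]
glue_red [(0.56, [376.0, 274.0], [0.474, -0.151])]
cup [(0.83, [163.0, 274.0], [0.48, 0.412]), (0.68, [361.0, 244.0], [0.554, -0.115])]
oil [(0.63, [167.0, 224.0], [0.614, 0.402])]
screwdriver [(0.67, [450.0, 318.0], [0.357, -0.345])]
carton [(0.94, [474.0, 238.0], [0.568, -0.414])]
can [(0.62, [462.0, 193.0], [0.688, -0.387])]
scene {'vertical_fov': 49.444, 'cx':
[... 1055 characters left out ...]
-0.391])]
{'time_s': 1.4, 'qpos': array([ 9.92492661e-01,  5.27504623e-01,  1.43272864e+00, -2.15037997e-05,
        1.18139950e+00, -1.78484337e-01]), 'qvel': array([-0.00145409, -0.00203403, -0.0001485 ,  0.00012315, -0.00100103,
       -0.00152235]), 'effort': array([ 3.39580583e-04, -4.42321694e+01, -1.78418416e+01, -1.85513372e-04,
        8.61212229e-04, -1.68882713e-05]), 'eef_pos': array([0.24323002, 0.57568663, 0.23129842]), 'ee_rot': array([ 1.83434469e-06,  1.98576794e-01,  9.80085331e-01, -2.23110255e-05]), 'force': array([-0.23231917, -0.2859036 , -0.10869552]), 'ft_torque': array([ 0.00868575,  0.00574682, -0.02275006]), 'finger_force': 0.0, 'gripper_width': 1.0003340588672125}
```

View pics/top0.png

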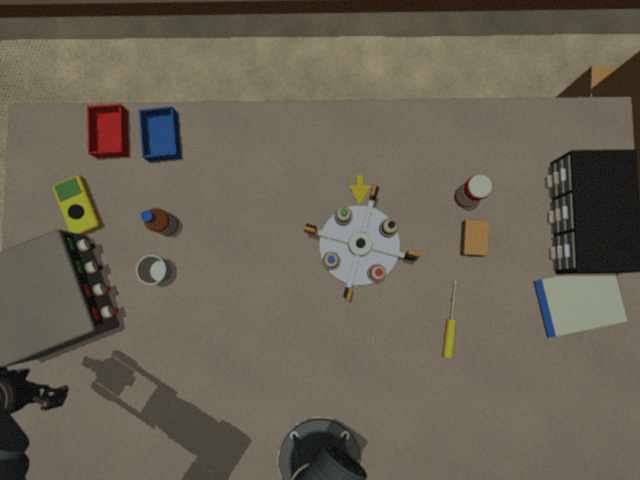

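View pics/scene0.png

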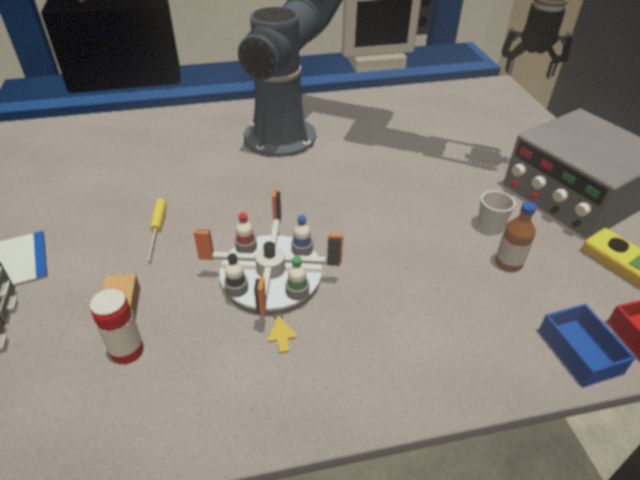

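The top view shows the hub at about (360,243), the arrow at (360,190) along world +x, and the red cap at (377,272). Red therefore needs about +152° anticlockwise, so I'll push the black face of the arm at about -107°. Moving there now with the gripper shut.

Call:
{"api": "play_rows", "payload": {
  "rows": [
    [[-31,-27.5,0],0],
    [[-31,-27.5,0],0],
    [[-31,-27.5,0],0],
    [[-31,-27.5,0],0],
    [[-31,-27.5,0],0],
    [[-31,-27.5,0],0],
    [[-31,-27.5,0],0],
    [[-31,-27.5,0],0],
    [[-31,-27.5,0],0],
    [[-31,-27.5,0],0]
  ],
  "grip": 1,
  "squeeze": 20
}}

```text
time_s: 2.23
eef_pos: [0.4224, 0.1999, 0.2317]
ee_rot: [0.0, 0.198, 0.98, 0.0]
force: [0.4, 0.2, -0.2]
gripper_width: 0.004
finger_force: 0.0
```

Call:
{"api": "play_rows", "payload": {
  "rows": [
    [[-18,-36,0],0],
    [[-18,-36,0],0],
    [[-18,-36,0],0],
    [[-18,-36,0],0],
    [[-18,-36,0],0],
    [[-18,-36,0],0],
    [[-18,-36,0],0],
    [[-18,-36,0],0],
    [[-18,-36,0],0],
    [[-18,-36,0],0]
  ]
}}

```text
time_s: 3.07
eef_pos: [0.4472, -0.2021, 0.2316]
ee_rot: [0.0, 0.199, 0.98, -0.0]
force: [0.4, -0.3, -0.7]
gripper_width: 0.0
finger_force: 0.0
```

```bash
python3 - <<'E'
from h import *
from scipy.spatial.transform import Rotation as R
s=sensors.read_state(); q=s["ee_rot"]; p,d=viewer.grab_frame("wrist"); cv2.imwrite("pics/w1.png",p[:,:,::-1])
c=viewer.get_calibration("wrist"); print({k:np.round(v,3).tolist() if not isinstance(v,str) else v for k,v in c.items()}, s["eef_pos"])
T=np.eye(4);T[:3,:3]=R.from_quat([*q[1:],q[0]]).as_matrix();T[:3,3]=s["eef_pos"];T=T@np.array(c["mount"])
f=240/np.tan(np.radians(c["vertical_fov"])/2)
def wz(px,z):
    v=T[:3,:3]@np.array([(px[0]-c["cx"])/f,-(px[1]-c["cy"])/f,-1.]);return T[:3,3]+v*(z-T[2,3])/v[2]
for t,z in(("hub",.096),("arm0",.095),("glue_red",.034),("arrow_spot",.03),("arrow_base",.006)):
    print(t,[(round(r["p"],2),np.round(r["point"]).tolist(),wz(r["point"],z).round(3)[:2].tolist()) for r in finder.spot_point("wrist",t)[:4]])
p,d=viewer.grab_frame("top"); cv2.imwrite("pics/t1.png",cv2.resize(p[140:340,240:480,::-1],None,fx=3,fy=3))
for n in("hub","arm0"): print(n,[(round(r["p"],2),np.round(r["point"]).tolist(),at_z("top",r["point"],.0955).round(3)[:2].tolist()) for r in finder.spot_point("top",n)[:4]])
E
```

```text
{'vertical_fov': 65.835, 'cx': 317.032, 'cy': 234.89, 'mount': [[0.001, 0.951, 0.308, 0.079], [1.0, -0.001, -0.0, 0.0], [-0.0, 0.308, -0.951, -0.142], [0.0, 0.0, 0.0, 1.0]]} [ 0.44721082 -0.20212038  0.2315852 ]
hub [(0.77, [469.0, 284.0], [0.546, -0.108])]
arm0 [(0.8, [631.0, 269.0], [0.585, 0.018]), (0.61, [470.0, 127.0], [0.426, -0.073])]
glue_red []
arrow_spot [(0.84, [463.0, 326.0], [0.631, -0.111])]
arrow_base [(0.75, [476.0, 372.0], [0.715, -0.11])]
hub [(0.96, [362.0, 245.0], [0.544, -0.112])]
arm0 [(0.91, [413.0, 254.0], [0.518, -0.236]), (0.74, [371.0, 191.0], [0.677, -0.137]), (0.56, [308.0, 228.0], [0.587, 0.021]), (0.56, [346.0, 292.0], [0.429, -0.072])]
```

View pics/t1.png

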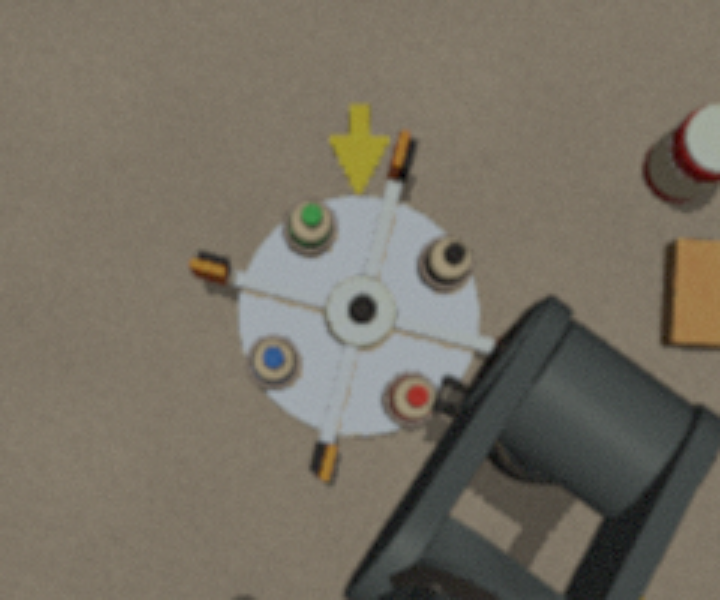

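View pics/w1.png

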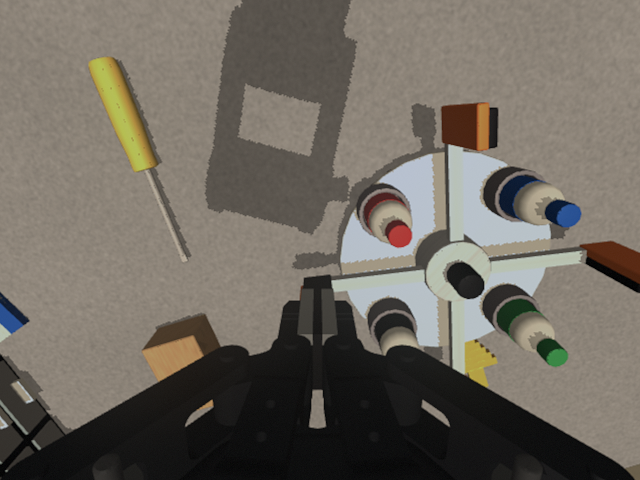

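Call:
{"api": "play_rows", "payload": {
  "rows": [
    [[-37,-5,0],0],
    [[0,0,0],0],
    [[0,0,34],0],
    [[0,0,34],0],
    [[0,0,34],0],
    [[0,0,34],0],
    [[0,0,0],0]
  ]
}}

```text
time_s: 4.1
eef_pos: [0.4763, -0.2155, 0.0898]
ee_rot: [-0.006, 0.198, 0.98, 0.003]
force: [-0.9, 0.4, 0.2]
gripper_width: 0.002
finger_force: 0.0
```

```bash
python3 - <<'E'
from h import *
# rows along arc r=133 in 6-deg steps of finger angle, tool axes fixed
h=np.array([.549,-.108]); p=sensors.read_state()["eef_pos"][:2]; print(p)
ex=np.array([-.921,.389]);ey=np.array([.389,.921]); e=p
for a in np.arange(-116,38,6):
    t=h+.133*np.array([np.cos(np.radians(a)),np.sin(np.radians(a))]); d=(t-e)*1000; r=np.round([d@ex,d@ey]*1)
    e=e+(r[0]*ex+r[1]*ey)/1000; print(a,r.astype(int).tolist(),end=" ")
E
```

```text
[ 0.47628714 -0.2154974 ]
-116 [-18, -5] -110 [-14, -1] -104 [-14, 2] -98 [-13, 3] -92 [-14, 4] -86 [-12, 6] -80 [-12, 7] -74 [-12, 8] -68 [-10, 9] -62 [-9, 10] -56 [-9, 12] -50 [-7, 12] -44 [-5, 12] -38 [-5, 14] -32 [-3, 13] -26 [-1, 14] -20 [0, 14] -14 [1, 14] -8 [3, 14] -2 [5, 13] 4 [5, 13] 10 [7, 12] 16 [8, 11] 22 [10, 10] 28 [10, 10] 34 [11, 8]
```

Call:
{"api": "play_rows", "payload": {
  "rows": [
    [[-9,-3,0],0],
    [[-9,-2,0],0],
    [[-7,-1,0],0],
    [[-7,0,0],0],
    [[-7,1,0],0],
    [[-7,1,0],0],
    [[-7,1,0],0],
    [[-6,2,0],0],
    [[-7,2,0],0],
    [[-7,2,0],0]
  ]
}}

```text
time_s: 4.93
eef_pos: [0.5484, -0.2444, 0.0952]
ee_rot: [-0.0, 0.199, 0.98, 0.0]
force: [-1.4, 0.8, 0.5]
gripper_width: -0.003
finger_force: 0.6
```

Call:
{"api": "play_rows", "payload": {
  "rows": [
    [[-6,3,0],0],
    [[-6,3,0],0],
    [[-6,3,0],0],
    [[-6,4,0],0],
    [[-6,4,0],0],
    [[-6,4,0],0],
    [[-5,4,0],0],
    [[-5,5,0],0],
    [[-5,5,0],0],
    [[-4,5,0],0]
  ]
}}

```text
time_s: 5.77
eef_pos: [0.615, -0.229, 0.0954]
ee_rot: [0.0, 0.199, 0.98, -0.0]
force: [-1.9, 0.6, -0.1]
gripper_width: 0.001
finger_force: 0.6
```

```bash
python3 - <<'E'
from h import *
s=sensors.read_state();d=s["eef_pos"][:2]-[.549,-.108];print(s["eef_pos"],s["force"],np.hypot(*d),np.degrees(np.arctan2(d[1],d[0])))
p,_=viewer.grab_frame("top"); cv2.imwrite("pics/t2.png",cv2.resize(p[140:340,240:480,::-1],None,fx=3,fy=3))
E
```

```text
[ 0.61500994 -0.22899507  0.09536822] [-1.87476702  0.64069884 -0.09117129] 0.13783003410677042 -61.384932799881064
```

View pics/t2.png

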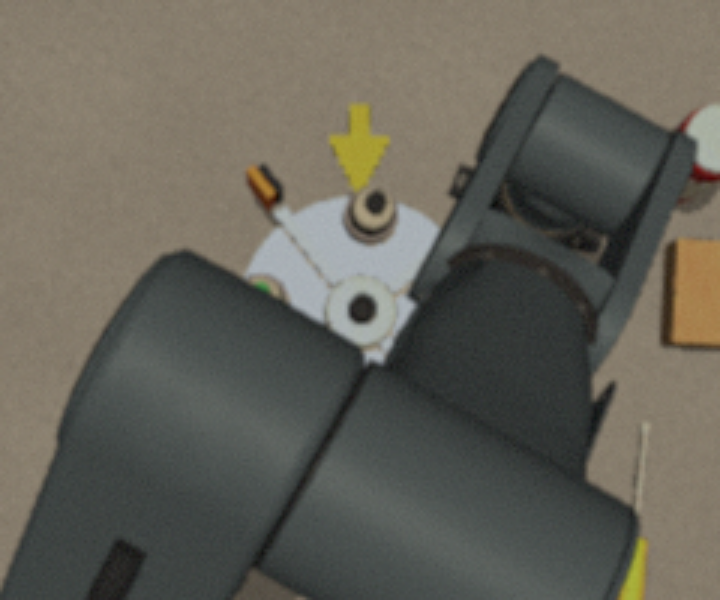

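The wheel turns cleanly. The leading arm is now at (265,188), about 40°, and black is near the arrow. The finger trails the pushed arm by about 11°, so I'll continue to a finger angle of about 34°.

```bash
python3 - <<'E'
from h import *
h=np.array([.549,-.108]); e=sensors.read_state()["eef_pos"][:2]
ex=np.array([-.921,.389]);ey=np.array([.389,.921])
for a in np.arange(-58,36,3.2):
    t=h+.134*np.array([np.cos(np.radians(a)),np.sin(np.radians(a))]); d=(t-e)*1000; r=np.round([d@ex,d@ey])
    e=e+(r[0]*ex+r[1]*ey)/1000; print(round(a),r.astype(int).tolist(),end=" ")
E
```

```text
-58 [-1, 8] -55 [-4, 6] -52 [-4, 6] -48 [-3, 7] -45 [-3, 7] -42 [-3, 7] -39 [-2, 7] -36 [-2, 7] -32 [-1, 8] -29 [-1, 7] -26 [-1, 7] -23 [0, 8] -20 [0, 7] -16 [1, 8] -13 [1, 7] -10 [1, 8] -7 [2, 7] -4 [2, 7] 0 [3, 7] 3 [3, 7] 6 [4, 7] 9 [3, 6] 12 [5, 6] 16 [4, 6] 19 [5, 6] 22 [5, 5] 25 [5, 6] 28 [6, 4] 32 [6, 5] 35 [6, 4]
```

Call:
{"api": "play_rows", "payload": {
  "rows": [
    [[-1,8,0],0],
    [[-4,6,0],0],
    [[-4,6,0],0],
    [[-3,7,0],0],
    [[-3,7,0],0],
    [[-3,7,0],0],
    [[-2,7,0],0],
    [[-2,7,0],0],
    [[-1,8,0],0],
    [[-1,7,0],0]
  ]
}}

```text
time_s: 6.65
eef_pos: [0.664, -0.1732, 0.0952]
ee_rot: [-0.0, 0.198, 0.98, -0.0]
force: [0.0, -0.8, -0.2]
gripper_width: -0.0
finger_force: 0.7
```

Call:
{"api": "play_rows", "payload": {
  "rows": [
    [[-1,7,0],0],
    [[0,8,0],0],
    [[0,7,0],0],
    [[1,8,0],0],
    [[1,7,0],0],
    [[1,8,0],0],
    [[2,7,0],0],
    [[2,7,0],0],
    [[3,7,0],0],
    [[3,7,0],0]
  ]
}}

```text
time_s: 7.48
eef_pos: [0.681, -0.1014, 0.0954]
ee_rot: [0.0, 0.199, 0.98, -0.0]
force: [-0.6, -1.1, -0.6]
gripper_width: 0.001
finger_force: 0.6
```

Call:
{"api": "play_rows", "payload": {
  "rows": [
    [[4,7,0],0],
    [[3,6,0],0],
    [[5,6,0],0],
    [[4,6,0],0],
    [[5,6,0],0],
    [[5,5,0],0],
    [[0,0,0],0]
  ]
}}

```text
time_s: 8.07
eef_pos: [0.67, -0.0567, 0.0952]
ee_rot: [-0.001, 0.198, 0.98, 0.001]
force: [-0.0, 0.2, -0.4]
gripper_width: -0.002
finger_force: 0.0
```

```bash
python3 - <<'E'
from h import *
s=sensors.read_state();d=s["eef_pos"][:2]-[.549,-.108];print(s["eef_pos"],s["force"],np.hypot(*d),np.degrees(np.arctan2(d[1],d[0])))
p,_=viewer.grab_frame("top"); a=cv2.resize(p[160:320,270:450,::-1],(450,400))
for t in("glue_red","arm0"): print(t,[(round(r["p"],2),at_z("top",r["point"],.034 if t!="arm0" else .0955).round(3)[:2].tolist()) for r in finder.spot_point("top",t)[:4]])
p,_=viewer.grab_frame("scene"); b=cv2.resize(p[160:360,170:370,::-1],(350,400)); cv2.imwrite("pics/t3.png",np.hstack([a,b]))
for t in("glue_red","arm0"): print(t,[(round(r["p"],2),at_z("scene",r["point"],.034 if t!="arm0" else .0955).round(3)[:2].tolist()) for r in finder.spot_point("scene",t)[:4]])
E
```

```text
[ 0.67004302 -0.05673667  0.09522652] [-0.00806042  0.2111519  -0.44250891] 0.13145090839003332 22.95330258505446
glue_red [(0.71, [0.628, -0.12])]
arm0 [(0.68, [0.357, -0.323]), (0.63, [0.625, -0.22])]
glue_red [(0.98, [0.63, -0.126])]
arm0 [(0.86, [0.613, -0.221]), (0.73, [0.441, -0.175]), (0.71, [0.661, -0.035]), (0.63, [0.655, -0.378])]
```

View pics/t3.png

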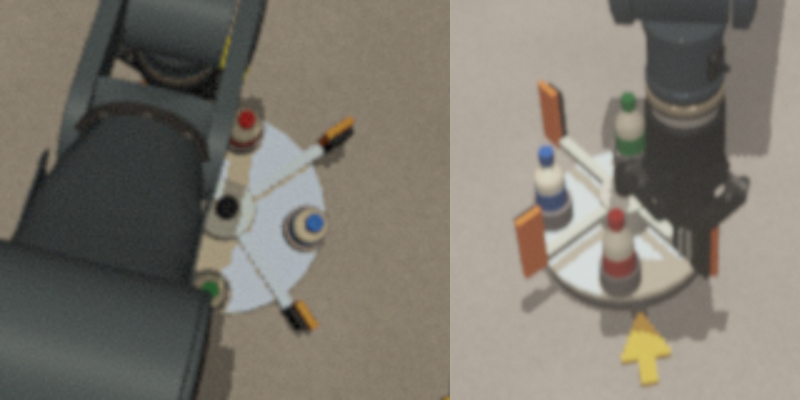

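Red is about 10° short of the arrow: in the right half its base is at (620,275) and the arrow is at (640,320). Pushing on by about 9°, then I'll back off and look.

Call:
{"api": "play_rows", "payload": {
  "rows": [
    [[5,6,0],0],
    [[6,4,0],0],
    [[6,5,0],0],
    [[0,0,0],0],
    [[0,0,0],0],
    [[-7,-7,0],0],
    [[-10,-10,0],0],
    [[0,0,-40],0],
    [[0,0,-40],0],
    [[0,0,-40],0]
  ]
}}

```text
time_s: 9.2
eef_pos: [0.6705, -0.0627, 0.2153]
ee_rot: [-0.001, 0.199, 0.98, -0.0]
force: [1.0, -0.9, 0.6]
gripper_width: 0.003
finger_force: 0.0
```

Call:
{"api": "play_rows", "payload": {
  "rows": [
    [[10,38,0],0],
    [[10,38,0],0],
    [[10,38,0],0],
    [[10,38,0],0],
    [[10,38,0],0],
    [[10,38,0],0],
    [[0,0,0],0]
  ]
}}

```text
time_s: 9.78
eef_pos: [0.7049, 0.1795, 0.2154]
ee_rot: [0.001, 0.196, 0.981, 0.002]
force: [-0.7, 0.0, -0.1]
gripper_width: -0.001
finger_force: 0.0
```

```bash
python3 - <<'E'
from h import *
p,_=viewer.grab_frame("top"); a=cv2.resize(p[160:320,270:450,::-1],(450,400))
Z={"glue_red":.034,"arm0":.0955,"hub":.096,"arrow_spot":.03,"arrow_base":.006}
print(sensors.read_state()["eef_pos"])
def go(c):
  for t,z in Z.items(): print(c,t,[(round(r["p"],2),at_z(c,r["point"],z).round(3)[:2].tolist()) for r in finder.spot_point(c,t)[:4]])
go("top")
p,_=viewer.grab_frame("scene"); b=cv2.resize(p[160:360,170:370,::-1],(350,400)); cv2.imwrite("pics/t4.png",np.hstack([a,b]))
go("scene")
E
```

```text
[0.70462643 0.17584302 0.21515486]
top glue_red [(0.69, [0.635, -0.108])]
top arm0 [(0.97, [0.644, -0.201]), (0.86, [0.46, -0.005]), (0.81, [0.454, -0.189]), (0.76, [0.648, -0.025])]
top hub [(0.9, [0.538, -0.11]), (0.64, [0.46, -0.096]), (0.24, [0.535, -0.183])]
top arrow_spot [(0.59, [0.629, -0.107])]
top arrow_base [(0.86, [0.72, -0.104])]
scene glue_red [(0.63, [0.63, -0.109])]
scene arm0 [(0.93, [0.638, -0.209]), (0.79, [0.639, -0.019]), (0.75, [0.464, -0.007]), (0.68, [0.46, -0.194])]
scene hub [(0.89, [0.552, -0.1])]
scene arrow_spot [(0.91, [0.637, -0.111]), (0.44, [0.587, -0.393])]
scene arrow_base [(0.67, [0.704, -0.111]), (0.6, [0.673, -0.392])]
```

View pics/t4.png

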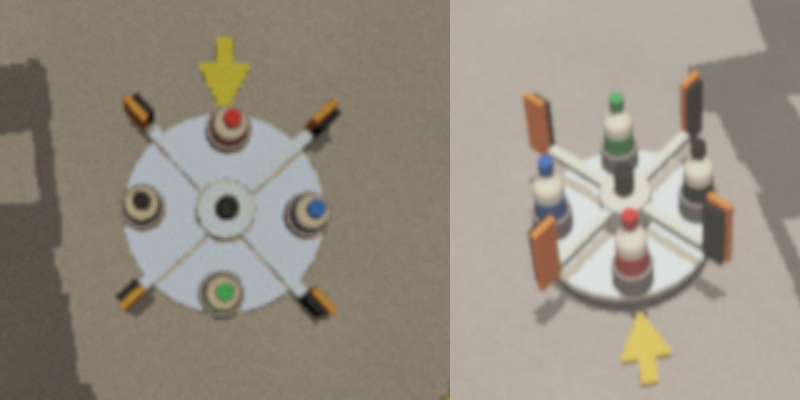

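```bash
python3 - <<'E'
from h import *
p,d=viewer.grab_frame("top"); hsv=cv2.cvtColor(p,cv2.COLOR_RGB2HSV).astype(int)
c=viewer.get_calibration("top");f=240/np.tan(np.radians(c["vertical_fov"])/2);T=np.array(c["extrinsics"])
v,u=np.mgrid[:480,:640]; W=np.stack([(u-c["cx"])/f*d,-(v-c["cy"])/f*d,-d],-1)@T[:3,:3].T+T[:3,3]
h=np.array([.549,-.108])
for it in range(3):
    dx=W[...,:2]-h; r=np.hypot(dx[...,0],dx[...,1]); a=np.arctan2(dx[...,1],dx[...,0])
    m=(r>.108)&(r<.152)&(W[...,2]>.1)&(W[...,2]<.14)
    cen=[W[m&(np.abs(a-k)<.6)][:,:2].mean(0) for k in np.array([-3,-1,1,3])*np.pi/4]
    h=np.mean(cen,0)
print("hub",h,[np.round(np.degrees(np.arctan2(*(q-h)[::-1])),1) for q in cen],m.sum())
y=(abs(hsv[...,0]-27)<6)&(hsv[...,1]>130)&(hsv[...,2]>90)&(W[...,0]>.63)&(W[...,0]<.78)&(abs(W[...,1]+.108)<.06)&(W[...,2]<.03)
P=W[y][:,:2]; print(y.sum(),P.mean(0),np.degrees(np.arctan2(*(P.mean(0)-h)[::-1])))
E
```

```text
hub [ 0.55007266 -0.10818113] [np.float64(-138.0), np.float64(-48.0), np.float64(42.0), np.float64(131.9)] 360
283 [ 0.70203331 -0.11182974] -1.375418788729772
```

Depth puts red at -3.0° and the arrow at -1.4°, an offset of about 2.4 mm against the 10 mm allowed. The robot is clear, so I'm handing in.

```bash
python3 -c "
from rig import ctrl
print(ctrl.job_done())"
```

```text
the job is handed in; nothing more can be done
None
```

I turned the carousel anticlockwise by pushing one paddle's black side; the red-capped bottle stands about 2–3 mm off the arrow's mid-line (10 mm allowed), all four bottles upright in the last pictures and the gripper clear; the job is handed in, but no verdict came back.

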